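# Stack the timer clutch and hold it loaded

## Task

Stack the timer clutch squarely in the round pocket of the test rig: the brass star wheel at the bottom, then the larger steel coin weight, then the chrome dome cap on top, dome up. Then press down on the dome cap against the spring platen until the shoulder of the cap (where its straight side ends and the dome begins) is flush with the pocket rim, never driving the platen onto its stop, and finish while still holding it pressed there. Leave the rig's knob and the other things on the bench as they are.

Things in the scene. Friction and masses are not known exactly. Their poses are not given: they have to be found in the camera images.
- rig: grey test rig fixed to the bench, base 215 x 120 mm and 30 mm high. Origin on the bench directly under the pocket's axis; z up; its x axis points from the pocket to the knob console, its y axis along the pocket's two finger slots. Base reaches from x -60 to +155 mm, y +-60 mm; the console (x 60 to 155 mm) is 50 mm high, 77 mm with the knob
- pocket_rim (a point): centre of the pocket's open mouth, level with the rim, 94 mm above the bench. The pocket is round, 61 mm inside diameter, its aluminium walls 8 mm thick and rising from the 30 mm high base, with two opposite open slots 40 mm wide (from rim to base) along the rig's +y and -y so that fingers on either side of a part can go down with it and open again
- platen_top (a point): centre of the top face of the spring platen, a steel disc of 48 mm diameter at the bottom of the pocket; unpressed it lies 38 mm below the rim and 56 mm above the bench (26 mm above the rig's base), and it also moves down as it is pressed
- platen (a joint): downward travel of the spring platen in m: 0 unpressed, 0.016 on its stop. Preloaded spring: it starts to move at 10 N (the weight of the whole stack, about 6.3 N, does not move it) and needs 0.7 N more per mm; with the stack on it, about 4 N of extra push starts it and about 9 N holds it at 8 mm. The stacked cap's shoulder is flush with the rim at 0.008
- star_wheel: brass star wheel with 16 points, 56 mm over the points, 18 mm high, flat on both faces, about 0.26 kg. Origin at the centre of its underside, z up
- big_coin: larger steel coin weight, a plain disc of 56 mm diameter and 14 mm thick, about 0.27 kg. Origin at the centre of its underside, z up
- dome_cap: chrome dome cap of 56 mm diameter: straight side 14 mm high up to the shoulder, then a dome to 25 mm total height with a flat top of 24 mm diameter, about 0.11 kg. Origin at the centre of its underside, z up
- small_coin: smaller steel coin weight, disc 38 mm diameter, 12 mm thick; not part of this job, leave it. Origin at the centre of its underside
- faceplate: dull grey zinc faceplate lying on the bench, 130 x 100 x 5 mm; leave it. Origin at the centre of its underside
- screwdriver: screwdriver lying on the bench, 190 mm long along its x axis; leave it. Origin under its middle
- grease_tin: closed tin, 60 mm diameter, 60 mm high; leave it. Origin at the centre of its underside
- knob_mark (a point): outer end of the white mark on top of the rig's large fluted black knob, 24 mm from the knob's axis (which stands at x 107.5 mm, y 0 in the rig's frame), 77 mm above the bench; leave the knob as set
Things that resemble listed ones, but are neither listed nor needed, are in the scene too. Leave any blue, orange or purple look-alike of the big_coin alone.

How it is judged (in metres and radians):
On the way, in this order (a step that is already met when the one before it is completed fails the run):
1. the star wheel lies flat on the platen in the pocket (horizontal distance between star_wheel and pocket_rim below 0.005 m and angle between star_wheel's own z axis and vertical below 0.06 rad and z of star_wheel in the frame of platen_top between -0.003 and 0.003 m), for 0.2 s.
2. the larger coin weight lies flat on the star wheel in the pocket (all of step 1 and horizontal distance between big_coin and pocket_rim below 0.005 m and angle between big_coin's own z axis and vertical below 0.06 rad and z of big_coin in the frame of star_wheel between 0.015 and 0.021 m), for 0.2 s.
3. the dome cap sits square on the coin weight, dome up, in the pocket (all of step 2 and horizontal distance between dome_cap and pocket_rim below 0.005 m and angle between dome_cap's own z axis and vertical below 0.06 rad and z of dome_cap in the frame of big_coin between 0.011 and 0.017 m), for 0.2 s.
At the end, for the whole second after the job is handed in: star wheel, larger coin, dome cap stacked in that order in the pocket (axis within 5 mm, flat on one another within 3 mm, tilt under 0.06 rad); fingers press the cap with over 1.5 N, platen still at 5 to 11 mm, so the shoulder is flush with the rim within 3 mm (all of step 3 and value of joint platen between 0.005 and 0.011 m and velocity of joint platen between -0.005 and 0.005 m/s and contact force between the fingers and dome_cap above 1.5 N); the arm keeps its last pose, push and grip.
It fails at once if the platen is driven onto its stop (value of joint platen above 0.0152 m).
It fails at once if another thing on the bench is moved more than 20 mm, or the knob is turned (its mark moves more than 8 mm) (distance of any of small_coin, faceplate, screwdriver, grease_tin from where it was at the start of the episode above 0.02 m or distance of knob_mark from where it was at the start of the episode above 0.008 m).
It also fails if it takes over 69 s, if anything falls off the work surface, if the arm or the gripper's body presses on something with over 40 N, if the wrist force passes 120 N, or if a joint passes its speed limit or range.

## Robot

A 6-joint arm with a two-finger parallel gripper is mounted at the origin on the work surface. World frame = base frame: x ahead of the robot, y to its left, z up, the work surface at z = 0. Lengths are in mm, angles in rad, forces in N, time in s.
With the tool pointing down it reaches from about 275 to 1000 mm from the base axis. Payload 8.4 kg.
Tool frame: the origin (TCP) lies midway between the tips of the shut fingers; the grasp point (between the pads) lies 19 mm behind it; z points along the fingers, y is the line along which they close (so a half turn about z gives the same grasp; the last joint's range is limited). The gripper opens to 85 mm and grips with 20 to 120 N. Pads are 22 mm wide; open, the fingers measure 114 mm over their backs; the gripper's body (76 mm by 85 mm) begins 54 mm behind the grasp point. The pads swing forward as they close: fully open they stand 13 mm farther back than shut.
Start: joints at [1.165, 0.353, 1.633, -0, 1.155, -0.002], TCP at [245.571, 574.737, 231.281] pointing down, gripper open.
Joint ranges: [-2.63, 2.63], [-0.92, 2.1], [0.06, 2.66], [-1.3, 4.44], [0, 2.69], [-3.02, 3.02]. Speed limits (rad/s): [2.22, 2.22, 2.79, 3.14, 3.14, 3.14].

## Interface

Orientations are given as [roll, pitch, yaw] about the fixed x, y, z axes, in that order (R = Rz(yaw) Ry(pitch) Rx(roll)).
In Python, from rig import telemetry, optics, r gives the robot as it stands.
- The arm moves only by the tool play_rows, never from a script. Its arguments are lists of equal length, an entry for each row: "dp": the shift along the tool's x, y, z in units of 40 mm (1.0 is 40 mm), a list of three; "rot": the turn, a rotation vector about the tool's x, y, z in units of 6 degrees (1.0 is 6 degrees), a list of three. In form: {"dp": [[tx, ty, tz], ...], "rot": [[ax, ay, az], ...]}. A call has 1 to 5 rows; each row is the pose to reach, as a shift and turn from the pose commanded when the call began, along the tool's axes at that moment; what a row does not reach only later rows make up. A row lasts 1/12 s, in which the tool goes at most 41.7 mm and 7.16 degrees, less where a joint would pass 70% of its speed; a pose out of reach is approached as far as the arm can. A call with a gripper value outside its range is refused whole. "fingers" is the opening, from 0 (shut) to 1 (fully open), set as the call begins (left out, the last holds). The fingers move at their own pace and stop on an object; "grip_force" is the grip in N (left out, the last holds). Time passes only in rows, so rows that repeat a pose let the fingers close. It gives the time, the measured TCP pose, the force, the opening and the grip force at its end, in the units of the state.
- telemetry.sense(): the state, without advancing time (a new reading comes with each control period).
- optics.grab_frame(name): name is "scene" or "top" or "wrist"; returns a dict with "color" (400x640x3 uint8, red, green, blue), "mtx" (3x3 intrinsics, pixels), "D" ([k1, k2, p1, p2, k3] as OpenCV has them; the pictures are not rectified), "R" (3x3) and "t" (3): a world point X has camera coordinates R X + t; the wrist camera has in their place "mount" (4x4, takes a point from camera to tool coordinates, whose origin is the TCP and whose axes are the flange's). Camera axes: x right, y down, z forward; pixel columns grow to the right and rows downward; lengths in mm; the calibration is good to about 2 mm. A picture is of the moment at which its call begins: read the wrist's pose just before it. There is no depth.
- r.sign_off(): hands the job in; it is judged then, once.
The state is a dict: "clock": time; "qpos": joint angles; "qvel": joint speeds; "joint_efforts": joint torques, N m; "eef_pos": TCP position; "tcp_rot": TCP orientation; "contact_force": force on the tool from outside, world axes, zero at the start; "wrist_torque": the same for the moment, N m; "opening": opening from 0.0 (shut) to 1.0 (fully open); "grasp_force": force on a finger pad.
Only numpy, scipy, OpenCV 4.12 (cv2) and the standard library are available. Lean on these libraries where they do the work, as an engineer would, in place of code of your own. Each camera call takes 0.05 s, during which the arm holds its last target. There are 200 camera calls.

## Working session

There is one attempt and no reset: what is moved stays moved. The work goes in short steps, Python scripts to look and compute and a tool call to move; the robot and the scene stay as the last step left them, time stands still between calls to the robot, and variables do not carry over. Pictures are saved under pics/ and viewed, at most 10 in all, crops included, and the job is handed in when it is done.

Besides the shell and the picture viewer there is one more tool, called as name(argument=value, ...) on one line, values as JSON. play_rows: Moves the arm, as the interface text tells. Its arguments: {"type":"object","properties":{"dp":{"type":"array"},"rot":{"type":"array"},"fingers":{"type":"number"},"grip_force":{"type":"number"}},"required":["dp","rot"]}

```bash
mkdir -p pics; ls; python3 - <<'E'
from rig import telemetry, optics, r
import cv2, numpy as np
print(telemetry.sense())
fs={}
for n in("scene","top"):
    f=optics.grab_frame(n); np.savez("f_"+n,**f); cv2.imwrite(f"pics/{n}0.png",f["color"][:,:,::-1])
    C=-f["R"].T@f["t"]; print(n,C,f["mtx"].tolist(),f["D"])
E
```

```text
pics
{'clock': 0.0, 'qpos': array([ 1.16459011e+00,  3.53655720e-01,  1.63412165e+00,  4.23295991e-06,
        1.15520598e+00, -2.36893255e-03]), 'qvel': array([ 6.85708662e-04,  3.30092563e-04,  3.39068254e-04, -1.29886451e-03,
        1.19763101e-03,  5.20179843e-05]), 'joint_efforts': array([-2.49289456e-03, -6.05258203e+01, -3.42064834e+01, -2.32766024e-04,
        9.45091975e-03,  2.68724392e-06]), 'eef_pos': array([245.38836227, 574.30016935, 230.56229606]), 'tcp_rot': array([-3.14020197e+00, -7.16472374e-06,  2.73775365e+00]), 'contact_force': array([ 0.12990259, -0.20502197,  0.15312714]), 'wrist_torque': array([0.01089581, 0.0031148 , 0.02373788]), 'grasp_force': 0.0, 'opening': 1.0006950559451997}
scene [1030.50089229 -261.83826011 1052.9354255 ] [[424.2767172925834, 0.0, 316.89381156445256], [0.0, 424.2767172925834, 196.80067562921343], [0.0, 0.0, 1.0]] [-0.0477692  0.         0.         0.         0.       ]
top [ 3.41946391e+02 -1.04890240e+00  1.05870227e+03] [[393.6773540293316, 0.0, 319.76993080444015], [0.0, 393.6773540293316, 202.06772040163813], [0.0, 0.0, 1.0]] [-0.03159935  0.          0.          0.          0.        ]
```

View pics/scene0.png

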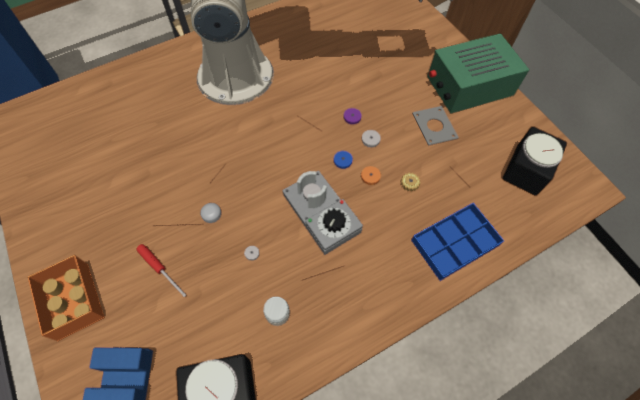

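View pics/top0.png

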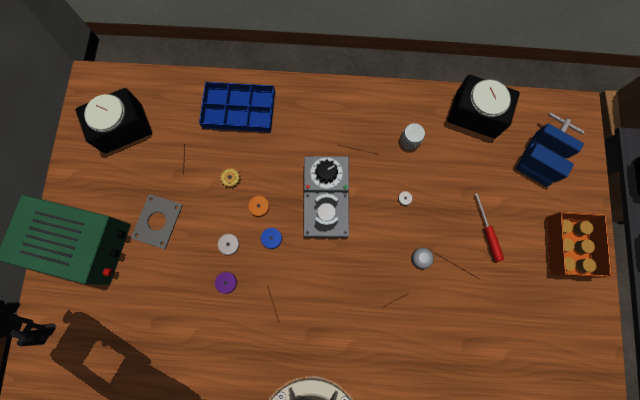

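The top view shows the star wheel at (230,178), grey coin (228,244), dome cap (423,259), pocket (326,212) and knob (326,172). The small coin is at (405,198). In the scene view the same parts are at (411,181), (371,138), (211,212), (313,190) and (334,222).

```bash
cat > h.py <<'E'
import numpy as np, cv2
from scipy.spatial.transform import Rotation as Ro
def pose(s):
    T=np.eye(4); T[:3,:3]=Ro.from_euler('xyz',s["tcp_rot"]).as_matrix(); T[:3,3]=s["eef_pos"]; return T
def cam(f,s=None):
    if "R" in f: return f["R"].T, -f["R"].T@f["t"]
    M=pose(s)@f["mount"]; return M[:3,:3],M[:3,3]
def ray(f,uv,s=None):
    A,C=cam(f,s); p=cv2.undistortPoints(np.array([[uv]],float),f["mtx"],f["D"])[0,0]
    return C,A@np.array([p[0],p[1],1.])
def plane(f,uv,z,s=None):
    C,d=ray(f,uv,s); return C+d*(z-C[2])/d[2]
def tri(*rays):
    A=0;b=0
    for C,d in rays:
        d=d/np.linalg.norm(d);P=np.eye(3)-np.outer(d,d);A=A+P;b=b+P@C
    X=np.linalg.solve(A,b); res=[np.linalg.norm(np.cross(X-C,d/np.linalg.norm(d))) for C,d in rays]
    return X,max(res)
def blobs(mask,amin=60,amax=1e9):
    n,l,st,c=cv2.connectedComponentsWithStats(mask.astype(np.uint8))
    return [(c[i].round(2),st[i]) for i in range(1,n) if amin<st[i][4]<amax]
def near(mask,uv,**k):
    return min(blobs(mask,**k),key=lambda b:np.hypot(*(b[0]-uv)))
E
python3 - <<'E'
from h import *
F={n:dict(np.load(f"f_{n}.npz")) for n in("scene","top")}
seed={"star":((411,181),(230,178)),"coin":((371,138),(228,244)),"dome":((211,212),(423,259)),"small":((252,253),(405,198)),"knob":((334,222),(326,172)),"orange":((371,175),(259,206))}
for k,(a,b) in seed.items():
    rs=[]
    for n,uv in(("scene",a),("top",b)):
        h=cv2.cvtColor(F[n]["color"],cv2.COLOR_RGB2HSV); H,S,V=[h[...,i].astype(int) for i in range(3)]
        m={"star":(H>19)&(H<32)&(S>90)&(V>100),"orange":(S>180)&(V>190),"knob":V<45}.get(k,(S<60)&(V>70))
        m=cv2.morphologyEx(m.astype(np.uint8),cv2.MORPH_CLOSE,np.ones((5,5)))
        c,st=near(m,np.array(uv),amin=20); print(k,n,c,st); rs.append(ray(F[n],c))
    print("   ",*[x.round(1) if hasattr(x,'round') else x for x in tri(*rs)])
E
```

```text
star scene [410.37 180.62] [402 173  18  16 163]
star top [229.6  177.14] [221 169  18  17 126]
    [628.8 270.3  10.3] 0.5
coin scene [370.5  137.93] [362 130  18  17 249]
coin top [227.9  243.94] [218 234  21  21 346]
    [444.5 254.3   4.4] 0.0
dome scene [210.36 212.34] [201 203  20  20 319]
dome top [422.98 257.55] [414 248  19  20 318]
    [ 443.  -267.5    6.1] 1.0
small scene [251.36 252.47] [244 246  15  14 168]
small top [404.99 197.67] [399 191  13  14 147]
    [ 603.7 -217.4    4.6] 0.2
knob scene [333.91 220.4 ] [324 210  21  22 339]
knob top [326.19 171.39] [316 160  22  24 372]
    [648.6   4.   57.2] 0.6Traceback (most recent call last):
  File "<stdin>", line 10, in <module>
  File "h.py", line 23, in near
    return min(blobs(mask,**k),key=lambda b:np.hypot(*(b[0]-uv)))
ValueError: min() iterable argument is empty
```

```bash
cat > go.py <<'E'
import sys; from h import *; from rig import telemetry
s=telemetry.sense(); T=pose(s); a=[float(x) for x in sys.argv[1:]]
G=Ro.from_euler('xyz',[np.pi,0,a[3]]).as_matrix()
print("clock",s["clock"],"eef",s["eef_pos"].round(1),s["tcp_rot"].round(4),"F",s["contact_force"].round(1),"open",round(s["opening"],3))
print("dp",(T[:3,:3].T@(np.array(a[:3])-T[:3,3])/40).round(3),"rot",(Ro.from_matrix(T[:3,:3].T@G).as_rotvec(degrees=True)/6).round(3))
E
python3 go.py 629 270 200 3.1416
python3 - <<'E'
from rig import optics
import numpy as np
f=optics.grab_frame("wrist"); print(f["mount"].round(3).tolist(),f["mtx"].round(1).tolist())
E
```

```text
clock 0.1 eef [245.4 574.3 230.6] [-3.1402 -0.      2.7378] F [-0.  -0.2 -0.4] open 1.001
dp [-11.809  -3.226   0.769] rot [-1.300e-02 -3.000e-03 -3.856e+00]
[[-0.001, -0.962, -0.274, 69.551], [1.0, -0.001, -0.001, -0.415], [0.0, -0.274, 0.962, -141.74], [0.0, 0.0, 0.0, 1.0]] [[288.7, 0.0, 318.1], [0.0, 288.7, 202.9], [0.0, 0.0, 1.0]]
```

play_rows(dp=[[-0.79,-0.215,0],[-1.58,-0.43,0],[-2.37,-0.645,0],[-3.16,-0.86,0],[-3.95,-1.075,0]], rot=[[0,0,0],[0,0,0],[0,0,0],[0,0,0],[0,0,0]], fingers=1.0)

```text
clock: 0.57
eef_pos: [374.8, 472.0, 231.1]
tcp_rot: [-3.141, -0.0, 2.738]
contact_force: [0.5, -0.2, -0.0]
opening: 0.999
grasp_force: 0.0
```

play_rows(dp=[[-0.79,-0.215,0],[-1.58,-0.43,0],[-2.37,-0.645,0],[-3.16,-0.86,0],[-3.95,-1.075,0]], rot=[[0,0,0],[0,0,0],[0,0,0],[0,0,0],[0,0,0]])

```text
clock: 0.98
eef_pos: [503.4, 370.2, 231.1]
tcp_rot: [-3.141, -0.0, 2.738]
contact_force: [-0.3, 0.3, -0.1]
opening: 1.005
grasp_force: 0.0
```

play_rows(dp=[[-0.79,-0.215,0.2],[-1.58,-0.43,0.4],[-2.37,-0.645,0.6],[-3.16,-0.86,0.77],[-3.91,-1.075,0.77]], rot=[[0,0,-0.8],[0,0,-1.6],[0,0,-2.4],[0,0,-3.2],[0,0,-3.856]])

```text
clock: 1.4
eef_pos: [629.7, 268.8, 198.5]
tcp_rot: [-3.14, -0.002, -3.137]
contact_force: [-0.3, 0.5, 0.8]
opening: 1.0
grasp_force: 0.0
```

```bash
cat > snap.py <<'E'
import sys; from h import *; from rig import telemetry,optics
s=telemetry.sense(); f=optics.grab_frame("wrist"); n=sys.argv[1]
np.savez("w_"+n,s=np.array({k:s[k] for k in("eef_pos","tcp_rot")}),**f); cv2.imwrite(f"pics/w_{n}.png",f["color"][:,:,::-1])
E
python3 go.py 629 270 200 3.1416; python3 snap.py a
```

```text
clock 1.4 eef [629.7 268.8 198.5] [-3.1405e+00 -2.5000e-03 -3.1374e+00] F [-0.3  0.5  0.8] open 1.0
dp [ 0.016  0.031 -0.038] rot [-0.011 -0.024  0.04 ]
```

View pics/w_a.png

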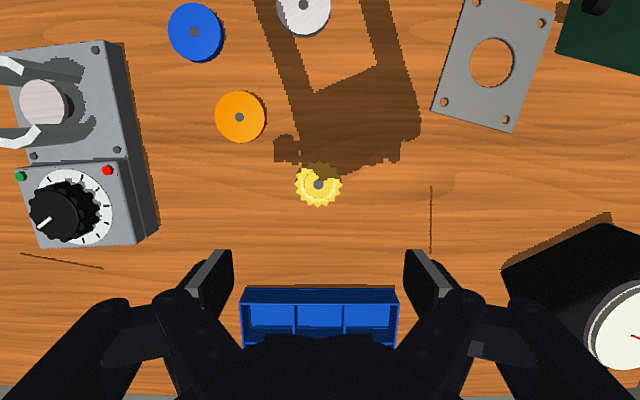

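The wrist view shows the star wheel at (318,185), partly shaded. Other positions: grey coin (303,15), orange look-alike (240,117), blue look-alike (195,32), rig at left with knob (55,215) and pocket (40,100).

```bash
python3 - <<'E'
from h import *
f=dict(np.load("w_a.npz",allow_pickle=True)); s=f.pop("s").item()
h=cv2.cvtColor(f["color"],cv2.COLOR_RGB2HSV); H,S,V=[h[...,i].astype(int) for i in range(3)]
print(h[172,305],h[195,320],h[150,440],h[172,320],h[150,340])
m=((H>=22)&(H<34)&(S>90)).astype(np.uint8)
m[:150]=0;m[230:]=0;m[:,:270]=0;m[:,370:]=0
m=cv2.morphologyEx(m,cv2.MORPH_CLOSE,np.ones((3,3)))
b=near(m,np.array([318,185]),amin=100);print(b)
c=cv2.findContours(m,cv2.RETR_EXTERNAL,cv2.CHAIN_APPROX_NONE)[0]; c=max(c,key=cv2.contourArea); (cc,r)=cv2.minEnclosingCircle(c); print(cc,r, cv2.fitEllipse(cv2.convexHull(c)))
# dark hole
g=(V<110)&(S<150); sub=np.zeros_like(g); sub[175:195,308:328]=g[175:195,308:328]; hb=blobs(sub,8); print("hole",hb)
uv=np.array(cc)
for z in(0,18): print(z,plane(f,uv,z,s).round(1),[round(np.linalg.norm(plane(f,uv+[q,0],z,s)-plane(f,uv,z,s)),1) for q in(r,)])
T=dict(np.load("f_top.npz"));Sc=dict(np.load("f_scene.npz"))
print(tri(ray(f,uv,s),ray(Sc,(410.37,180.62)),ray(T,(229.6,177.14))))
if hb: print("hole pts",plane(f,hb[0][0],18,s))
E
```

```text
[ 27 158 243] [ 25 171 243] [ 14 178 185] [ 19 182 123] [ 14 179 100]
(array([315.88, 187.69]), array([ 294,  168,   48,   39, 1074], dtype=int32))
(317.5210876464844, 183.5046844482422) 23.526580810546875 ((317.094482421875, 186.0846405029297), (38.94743728637695, 48.002017974853516), 102.6963882446289)
hole [(array([319.81, 184.81]), array([317, 182,   6,   6,  16], dtype=int32))]
0 [632.3 267.3   0. ] [np.float64(28.3)]
18 [628.5 267.3  18. ] [np.float64(26.8)]
(array([629.15290734, 268.67298649,  12.84102461]), np.float64(1.3968971397972876))
hole pts [629.98299525 269.96388303  18.        ]
```

play_rows(dp=[[0,0.02,0.9],[0,0.02,1.8],[0,0.02,2.7],[0,0.02,3.5],[0,0.02,4.1]], rot=[[0,0,0],[0,0,0],[0,0,0],[0,0,0],[0,0,0]])

```text
clock: 1.87
eef_pos: [627.7, 270.7, 33.3]
tcp_rot: [-3.14, -0.003, 3.141]
contact_force: [-0.4, 0.9, 0.7]
opening: 1.0
grasp_force: 0.0
```

play_rows(dp=[[0,0,0],[0,0,0]], rot=[[0,0,0],[0,0,0]])

```text
clock: 2.03
eef_pos: [628.2, 271.0, 35.4]
tcp_rot: [-3.14, -0.003, 3.141]
contact_force: [0.6, 0.5, 0.4]
opening: 1.0
grasp_force: 0.0
```

```bash
python3 go.py 629.5 269.3 0 3.1416; python3 snap.py b; python3 - <<'E'
from h import *
f=dict(np.load("w_b.npz",allow_pickle=True)); s=f.pop("s").item()
h=cv2.cvtColor(f["color"],cv2.COLOR_RGB2HSV); H,S,V=[h[...,i].astype(int) for i in range(3)]
A,C=cam(f,s); P=A.T@(np.array([629.5,269.3,18])-C); uv=(f["mtx"]@P/P[2])[:2]; print("pred",uv)
cv2.imwrite("pics/w_b2.png",f["color"][:,:,::-1][100:400,120:520])
E
```

```text
clock 2.0333 eef [628.2 271.   35.4] [-3.1404e+00 -2.8000e-03  3.1413e+00] F [0.6 0.5 0.4] open 1.0
dp [-0.034 -0.041  0.884] rot [-0.012 -0.027 -0.003]
pred [316.1726346  244.14959208]
```

View pics/w_b2.png

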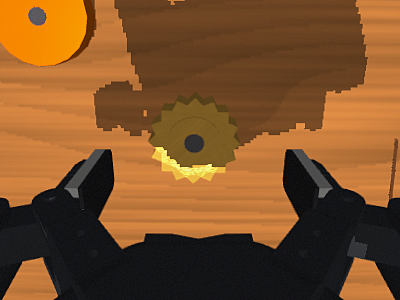

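Close view: the star's hub is at (314,243) in full-image pixels, 1–2 px from the predicted spot. The target is about (629, 268.3), and both fingers are clear of it.

play_rows(dp=[[-0.02,-0.07,0.4],[-0.02,-0.07,0.8],[-0.02,-0.07,0.88],[-0.02,-0.07,0.88]], rot=[[-0.01,-0.03,0],[-0.01,-0.03,0],[-0.01,-0.03,0],[-0.01,-0.03,0]])

```text
clock: 2.42
eef_pos: [630.5, 268.7, 2.4]
tcp_rot: [3.14, 0.004, 3.142]
contact_force: [-0.6, 0.7, -0.3]
opening: 0.997
grasp_force: 0.0
```

play_rows(dp=[[0,0,0],[0,0,0],[0,0,0],[0,0,0],[0,0,0]], rot=[[0,0,0],[0,0,0],[0,0,0],[0,0,0],[0,0,0]], fingers=0.0, grip_force=40)

```text
clock: 2.83
eef_pos: [631.1, 268.9, 3.2]
tcp_rot: [3.14, 0.005, 3.142]
contact_force: [-2.4, -1.9, 8.1]
opening: 0.634
grasp_force: 40.9
```

play_rows(dp=[[0,0,0],[0,0,0],[0,0,0],[0,0,0],[0,0,0]], rot=[[0,0,0],[0,0,0],[0,0,0],[0,0,0],[0,0,0]])

```text
clock: 3.25
eef_pos: [631.0, 268.9, 3.2]
tcp_rot: [3.14, 0.005, 3.142]
contact_force: [-2.2, -1.1, 7.2]
opening: 0.638
grasp_force: 40.9
```

play_rows(dp=[[0,0,-0.3],[0,0,-1.0],[0,0,-1.9],[0,0,-2.8],[0,0,-3.7]], rot=[[0,0,0],[0,0,0],[0,0,0],[0,0,0],[0,0,0]])

```text
clock: 3.67
eef_pos: [629.2, 268.2, 151.6]
tcp_rot: [3.141, 0.003, -3.142]
contact_force: [0.6, 0.1, -2.9]
opening: 0.633
grasp_force: 43.3
```

play_rows(dp=[[0.4,-0.7,-0.4],[0.8,-1.5,-0.9],[1.0,-2.3,-1.0],[1.0,-3.1,-1.0],[1.0,-3.2,-1.0]], rot=[[0,0,0],[0,0,0],[0,0,0],[0,0,0],[0,0,0]])

```text
clock: 4.08
eef_pos: [588.7, 136.2, 190.8]
tcp_rot: [-3.141, 0.004, 3.14]
contact_force: [-0.1, -0.1, -2.7]
opening: 0.632
grasp_force: 43.5
```

play_rows(dp=[[0.4,-0.7,0],[0.8,-1.5,0],[1.0,-2.3,0],[1.0,-2.5,0],[1.0,-2.5,0]], rot=[[0,0,0],[0,0,0],[0,0,0],[0,0,0],[0,0,0]])

```text
clock: 4.5
eef_pos: [549.2, 38.5, 189.6]
tcp_rot: [3.141, 0.004, 3.139]
contact_force: [-0.2, 0.0, -2.3]
opening: 0.633
grasp_force: 43.7
```

```bash
python3 go.py 541 4 200 3.1416; python3 snap.py c
```

```text
clock 4.5 eef [549.2  38.5 189.6] [3.1408 0.0037 3.139 ] F [-0.2  0.  -2.3] open 0.633
dp [ 0.202 -0.863 -0.262] rot [ 0.007  0.035 -0.024]
```

View pics/w_c.png

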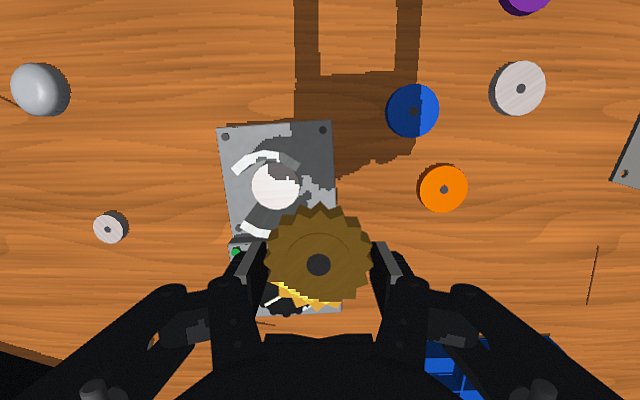

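The wrist view shows the star held between the fingers with its hub at (318,264). The platen is at about (275,187), the rim arcs at about (265,158) and (258,230), the base's back edge runs (217,128)–(331,121), the dome is at (40,90) and the coin at (517,88).

```bash
python3 - <<'E'
import cv2,numpy as np
a=cv2.imread("pics/w_c.png")[110:260,200:350]; b=cv2.imread("pics/top0.png")[150:245,295:357]
a=cv2.resize(a,(525,525),interpolation=cv2.INTER_NEAREST); b=cv2.resize(b,None,fx=4,fy=4,interpolation=cv2.INTER_NEAREST)
o=np.zeros((525,525+b.shape[1],3),np.uint8); o[:,:525]=a; o[:b.shape[0],525:]=b; cv2.imwrite("pics/crop1.png",o)
from h import *
f=dict(np.load("w_c.npz",allow_pickle=True)); s=f.pop("s").item()
g={"mount":f["mount"],"mtx":f["mtx"],"D":f["D"]}
M=f["mount"]; p=cv2.undistortPoints(np.array([[[318,264.]]]),f["mtx"],f["D"])[0,0]; d=M[:3,:3]@[p[0],p[1],1]
for z in(-15,-20): print("hub in tool",(M[:3,3]+d*(z-M[2,3])/d[2]).round(1))
for q in((217,128),(331,121),(225,137),(322,130)): print(plane(f,q,30,s).round(1))
E
```

```text
hub in tool [  2.6  -0.5 -15. ]
hub in tool [  5.3  -0.5 -20. ]
[486.3 -64.6  30. ]
[480.3  51.3  30. ]
[495.4 -57.1  30. ]
[489.1  42.3  30. ]
```

View pics/crop1.png

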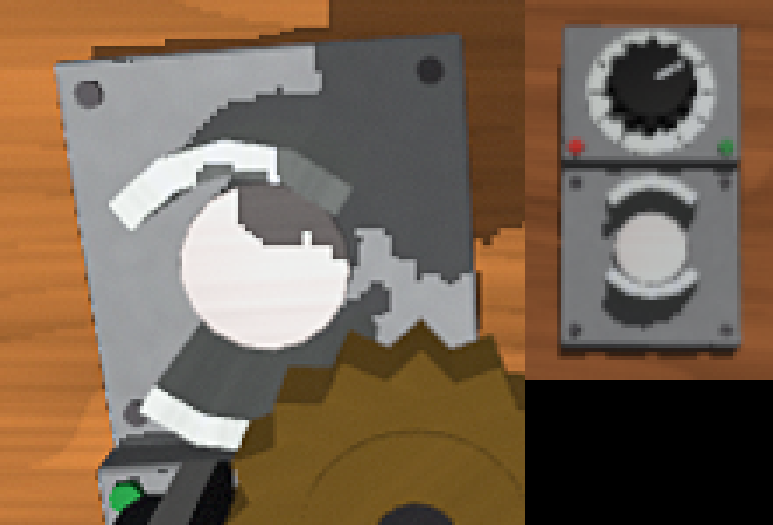

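The enlarged crops show the platen disc centred near (275.7,185.7) in the wrist image and about (326.4,212) in the top view. The rim-arc symmetry centre is near (270.6,194.9) in the wrist image. The rig is turned by about 3°.

```bash
python3 - <<'E'
from h import *
f=dict(np.load("w_c.npz",allow_pickle=True)); s=f.pop("s").item(); T=dict(np.load("f_top.npz")); S=dict(np.load("f_scene.npz"))
fc=lambda u,v:(200+u/3.5-.4,110+v/3.5-.4)
pl=fc(265,265); print("platen w",plane(f,pl,56,s).round(1),"top",plane(T,(326.1,212),56).round(1), tri(ray(f,pl,s),ray(T,(326.1,212))))
print("rim",plane(f,fc(247,297),94,s).round(1))
scr=[plane(f,fc(*q),30,s) for q in((90,95),(430,70),(137,412))]; print("screws",np.round(scr,1),"mid diag",((scr[1]+scr[2])/2).round(1))
ends=[plane(f,fc(*q),94,s) for q in((110,207),(352,186),(142,410))]; print(np.round(ends,1),((ends[1]+ends[2])/2).round(1))
d=scr[1]-scr[0]; print("yaw y",-np.arctan2(d[0],d[1])); d=scr[2]-scr[0]; print("yaw x",np.arctan2(d[1],d[0]))
# top view base outline corners front/back
tc=lambda u,v:(295+(u-525)/4-.4,150+v/4-.4)
q=[plane(T,tc(*p),30) for p in((575,182),(726,182),(575,330),(726,330))]; print("top screws",np.round(q,1),np.mean(q,0).round(1))
print("knob c top",plane(T,tc(651,85),77).round(1), plane(T,(326.19,171.39),77).round(1))
m=((S["color"].max(2).astype(int)-S["color"].min(2))<45)&(S["color"].min(2)>130); m[:165]=0;m[215:]=0;m[:,:285]=0;m[:,335:]=0
print([ (b[0],b[1].tolist()) for b in blobs(m,20)])
E
```

```text
platen w [540.5  -3.7  56. ] top [539.1  -3.2  56. ] (array([538.89255961,  -3.08005914,  60.37722829]), np.float64(0.6402799197660511))
rim [539.9  -2.6  94. ]
screws [[495.1 -56.8  30. ]
 [488.7  42.7  30. ]
 [594.1 -50.7  30. ]] mid diag [541.4  -4.   30. ]
[[517.8 -34.1  94. ]
 [513.1  23.4  94. ]
 [569.1 -30.5  94. ]] [541.1  -3.5  94. ]
yaw y 0.06459668993386251
yaw x 0.06115519612796532
top screws [[587.   50.6  30. ]
 [593.7 -50.6  30. ]
 [487.1  43.3  30. ]
 [493.7 -55.9  30. ]] [540.4  -3.2  30. ]
knob c top [643.8   3.7  77. ] [642.3   3.4  77. ]
[(array([305.56, 175.12]), [297, 171, 20, 12, 81]), (array([312.02, 196.85]), [285, 174, 50, 41, 1032])]
```

```bash
python3 go.py 543 -2.8 110 -3.0786
```

```text
clock 4.55 eef [549.8  39.8 189.6] [3.1402 0.0042 3.1395] F [ 1.   0.6 -2.5] open 0.634
dp [ 0.176 -1.069  1.987] rot [ 0.012  0.04  -0.621]
```

play_rows(dp=[[0.1,-0.5,0.5],[0.17,-1.06,1.2],[0.17,-1.06,1.9],[0.17,-1.06,1.98],[0.17,-1.06,1.98]], rot=[[0,0.04,-0.3],[0.01,0.04,-0.62],[0.01,0.04,-0.62],[0.01,0.04,-0.62],[0.01,0.04,-0.62]])

```text
clock: 4.97
eef_pos: [542.2, -1.0, 108.4]
tcp_rot: [3.141, -0.004, -3.077]
contact_force: [-0.1, 0.8, -2.4]
opening: 0.635
grasp_force: 43.7
```

play_rows(dp=[[0,0,0],[0,0,0]], rot=[[0,0,0],[0,0,0]])

```text
clock: 5.13
eef_pos: [544.5, -1.1, 111.1]
tcp_rot: [-3.142, 0.002, -3.076]
contact_force: [0.2, 1.0, -2.3]
opening: 0.631
grasp_force: 43.7
```

```bash
python3 snap.py d; python3 go.py 543 -2.8 60 -3.0786; python3 snap.py d2;python3 go.py 543 -2.8 60 -3.0786
python3 -c "
import cv2;cv2.imwrite('pics/d_c.png',cv2.resize(cv2.imread('pics/w_d.png')[100:360,180:460],None,fx=2.1,fy=2.1))"
```

```text
clock 5.1833 eef [544.4  -1.2 111.2] [-3.1414e+00  1.8000e-03 -3.0758e+00] F [ 0.7 -0.6 -2.3] open 0.631
dp [ 0.041 -0.037  1.28 ] rot [-0.001  0.017  0.027]
clock 5.2333 eef [544.2  -1.4 111.1] [-3.1414e+00  1.7000e-03 -3.0759e+00] F [ 0.4  0.4 -1.7] open 0.632
dp [ 0.035 -0.034  1.277] rot [-0.002  0.016  0.026]
```

View pics/d_c.png

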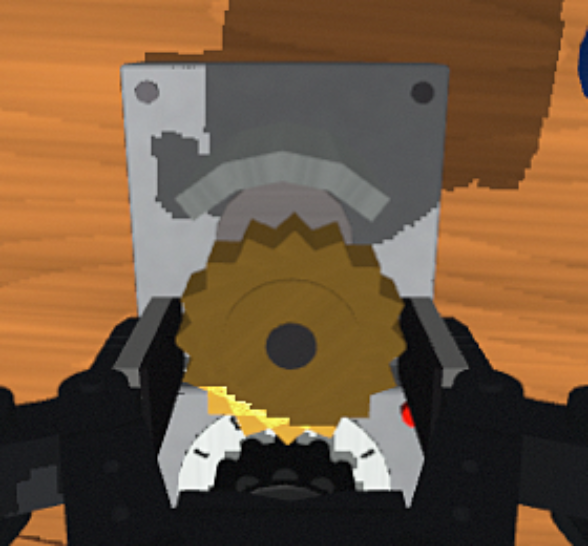

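The crop shows the star's hub at crop (291,345), about 2 mm right of the rig's symmetry line. The back rim arc has its outer edge at crop (285,152) and inner edge at (285,183).

```bash
python3 - <<'E'
from h import *
f=dict(np.load("w_d.npz",allow_pickle=True)); M=f["mount"]
def tool(u,v,z):
    p=cv2.undistortPoints(np.array([[[u/2.1+180-.25,v/2.1+100-.25]]]),f["mtx"],f["D"])[0,0]; d=M[:3,:3]@[p[0],p[1],1]
    return (M[:3,3]+d*(z-M[2,3])/d[2]).round(1)
print("hub",tool(291,345,-15),"outer",tool(284,152,17.2),"inner",tool(284,183,17.2))
print("scr",tool(147,92,81.2),tool(422,92,81.2),"ends",tool(183,210,17.2),tool(382,211,17.2))
E
```

```text
hub [  2.6  -0.4 -15. ] outer [42.2 -2.2 17.2] inner [33.8 -2.2 17.2]
scr [ 53.2 -52.5  81.2] [53.1 47.2 81.2] ends [ 26.3 -29.7  17.2] [26.  24.4 17.2]
```

play_rows(dp=[[0.022,-0.052,0],[0.022,-0.052,0.3],[0.022,-0.052,0.6],[0.022,-0.052,0.9],[0.022,-0.052,1.1]], rot=[[0,0.01,0.02],[0,0.01,0.02],[0,0.01,0.02],[0,0.01,0.02],[0,0.01,0.02]])

```text
clock: 5.65
eef_pos: [541.1, -4.2, 63.4]
tcp_rot: [3.141, -0.004, -3.079]
contact_force: [-0.2, 0.6, -2.4]
opening: 0.63
grasp_force: 43.9
```

play_rows(dp=[[0,0,0.05],[0,0,0.1],[0,0,0.1]], rot=[[0,0,0],[0,0,0],[0,0,0]])

```text
clock: 5.9
eef_pos: [541.7, -4.2, 60.9]
tcp_rot: [3.142, -0.003, -3.079]
contact_force: [-0.2, -1.1, -2.9]
opening: 0.633
grasp_force: 44.0
```

```bash
python3 go.py 543 -2.8 60 -3.0786
```

```text
clock 5.9 eef [541.7  -4.2  60.9] [ 3.1416 -0.0034 -3.0788] F [-0.2 -1.1 -2.9] open 0.633
dp [-0.034  0.032  0.022] rot [ 0.    -0.032 -0.001]
```

play_rows(dp=[[0,0,0.02],[0,0,0.04],[0,0,0.04]], rot=[[0,0,0],[0,0,0],[0,0,0]])

```text
clock: 6.15
eef_pos: [542.3, -4.1, 60.1]
tcp_rot: [-3.141, -0.002, -3.079]
contact_force: [-0.2, -0.6, -3.1]
opening: 0.638
grasp_force: 44.0
```

play_rows(dp=[[0,0,0.015],[0,0,0.015]], rot=[[0,0,0],[0,0,0]])

```text
clock: 6.32
eef_pos: [542.3, -4.2, 59.5]
tcp_rot: [-3.141, -0.002, -3.079]
contact_force: [-0.6, 0.2, -2.6]
opening: 0.635
grasp_force: 44.0
```

play_rows(dp=[[0,0,0.015],[0,0,0.015]], rot=[[0,0,0],[0,0,0]])

```text
clock: 6.48
eef_pos: [542.2, -4.1, 59.2]
tcp_rot: [-3.142, -0.002, -3.079]
contact_force: [-2.5, -0.6, 6.5]
opening: 0.634
grasp_force: 44.7
```

play_rows(dp=[[0,0,0],[0,0,0],[0,0,0],[0,0,0]], rot=[[0,0,0],[0,0,0],[0,0,0],[0,0,0]], fingers=0.85)

```text
clock: 6.82
eef_pos: [542.3, -4.1, 58.8]
tcp_rot: [-3.141, -0.002, -3.079]
contact_force: [-0.6, -0.7, -0.4]
opening: 0.854
grasp_force: 0.0
```

play_rows(dp=[[0,0,-0.4],[0,0,-1.2],[0,0,-2.1],[0,0,-3.0],[0,0,-3.5]], rot=[[0,0,0],[0,0,0],[0,0,0],[0,0,0],[0,0,0]])

```text
clock: 7.23
eef_pos: [543.9, -4.1, 202.6]
tcp_rot: [-3.141, 0.002, -3.079]
contact_force: [0.8, -0.6, 0.4]
opening: 0.853
grasp_force: 0.0
```

play_rows(dp=[[0,0,0],[0,0,0]], rot=[[0,0,0],[0,0,0]], fingers=1.0)

```text
clock: 7.4
eef_pos: [543.2, -4.1, 199.9]
tcp_rot: [-3.141, 0.001, -3.079]
contact_force: [-0.8, -0.6, -0.3]
opening: 1.001
grasp_force: 0.0
```

```bash
python3 snap.py e; python3 go.py 444.5 254.5 200 3.1416; python3 - <<'E'
import cv2,numpy as np
a=cv2.imread("pics/w_e.png"); cv2.imwrite("pics/e_c.png",cv2.resize(a[80:300,180:460],None,fx=2,fy=2,interpolation=cv2.INTER_NEAREST))
E
```

```text
clock 7.45 eef [542.2  -4.1 198.5] [-3.1415e+00 -1.8000e-03 -3.0788e+00] F [0.3 0.4 0.1] open 0.997
dp [ 2.033  6.606 -0.034] rot [-0.001 -0.018  0.6  ]
```

View pics/e_c.png

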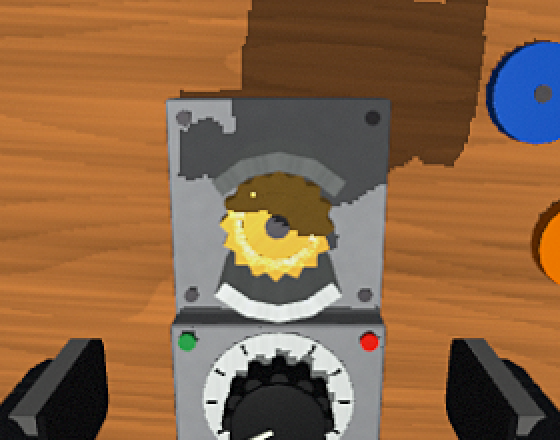

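The star sits in the pocket: hub at crop (277,227), rim arcs' outer edges at crop rows 153 and 322. Next is the grey coin.

play_rows(dp=[[0.3,0.9,0],[0.6,1.8,0],[0.9,2.8,0],[1.2,3.7,0],[1.5,4.6,0]], rot=[[0,0,0],[0,0,0],[0,0,0],[0,0,0],[0,0,0]])

```text
clock: 7.87
eef_pos: [469.0, 176.8, 197.0]
tcp_rot: [-3.141, -0.005, -3.079]
contact_force: [0.5, 0.3, 0.2]
opening: 1.0
grasp_force: 0.0
```

play_rows(dp=[[0.3,0.9,0.9],[0.53,1.8,1.8],[0.53,2.0,2.7],[0.53,2.0,3.2],[0.53,2.0,3.2]], rot=[[0,0,0],[0,0,0],[0,0,0],[0,0,0],[0,0,0]])

```text
clock: 8.28
eef_pos: [439.3, 253.0, 64.2]
tcp_rot: [-3.136, -0.013, -3.077]
contact_force: [-1.5, -1.1, -0.5]
opening: 0.998
grasp_force: 0.0
```

play_rows(dp=[[0,0,0],[0,0,0]], rot=[[0,0,0],[0,0,0]])

```text
clock: 8.45
eef_pos: [444.8, 253.8, 71.3]
tcp_rot: [-3.141, -0.003, -3.079]
contact_force: [-0.3, 0.2, -0.7]
opening: 1.0
grasp_force: 0.0
```

```bash
python3 snap.py g; python3 go.py 444.5 254.5 0 -3.0786; cat >> h.py <<'E'
def tool(f,uv,z):
    M=f["mount"];p=cv2.undistortPoints(np.array([[uv]],float),f["mtx"],f["D"])[0,0]; d=M[:3,:3]@[p[0],p[1],1]
    return (M[:3,3]+d*(z-M[2,3])/d[2]).round(1)
E
python3 - <<'E'
from h import *
f=dict(np.load("w_e.npz",allow_pickle=True))
ec=lambda u,v:(u/2+180-.25,v/2+80-.25)
print("outer",tool(f,ec(279,153),104.5),tool(f,ec(278,322),104.5),"hub",tool(f,ec(277,227),124.5))
f=dict(np.load("w_g.npz",allow_pickle=True)); s=f.pop("s").item()
h=cv2.cvtColor(f["color"],cv2.COLOR_RGB2HSV); m=((h[...,1]<50)&(h[...,2]>40)).astype(np.uint8)
for b in blobs(m,300): print(b[0],b[1].tolist())
c=[c for c in cv2.findContours(m,cv2.RETR_EXTERNAL,cv2.CHAIN_APPROX_NONE)[0] if cv2.contourArea(c)>1500 ]
for k in c:
    e=cv2.fitEllipse(k); print(np.round(e[0],1),np.round(e[1],1),"tool z top",tool(f,e[0],s["eef_pos"][2]-14),plane(f,e[0],14,s).round(1))
E
```

```text
clock 8.5 eef [445.5 254.   72.1] [ 3.1412e+00 -8.0000e-04 -3.0795e+00] F [0.6 0.5 0.9] open 0.997
dp [0.023 0.013 1.803] rot [ 0.004 -0.008 -0.009]
outer [ 40.7   0.5 104.5] [-36.8   0.  104.5] hub [  3.3  -0.4 124.5]
[316.45 217.45] [279, 181, 76, 74, 4337]
[565.05 259.  ] [485, 199, 155, 139, 9280]
[ 35.88 301.6 ] [0, 238, 90, 162, 9606]
[202.28 273.34] [184, 250, 41, 48, 563]
[433.81 273.11] [412, 250, 41, 48, 570]
[478.16 347.91] [467, 338, 24, 21, 342]
[ 35.4 303.6] [ 88.7 166.8] tool z top [ -75.1 -239.1   57.3] [534.5  19.9  14. ]
[561.6 262.7] [113.1 141.2] tool z top [-36.4 191.9  57.3] [468.9 447.4  14. ]
[316.5 217.4] [73.2 73.7] tool z top [ 1.9 -1.7 57.3] [442.8 251.9  14. ]
```

play_rows(dp=[[0.04,-0.04,0.6],[0.04,-0.04,1.2],[0.04,-0.04,1.6],[0.04,-0.04,1.77],[0.04,-0.04,1.77]], rot=[[0,0,0],[0,0,0],[0,0,0],[0,0,0],[0,0,0]])

```text
clock: 8.92
eef_pos: [443.4, 252.0, 0.4]
tcp_rot: [-3.142, -0.002, -3.08]
contact_force: [0.4, 0.2, -0.7]
opening: 1.001
grasp_force: 0.0
```

play_rows(dp=[[0,0,0],[0,0,0],[0,0,0],[0,0,0],[0,0,0]], rot=[[0,0,0],[0,0,0],[0,0,0],[0,0,0],[0,0,0]], fingers=0.0)

```text
clock: 9.33
eef_pos: [444.0, 252.8, 1.9]
tcp_rot: [3.141, 0.0, -3.079]
contact_force: [-0.8, -3.7, 11.1]
opening: 0.631
grasp_force: 39.7
```

play_rows(dp=[[0,0,0],[0,0,0],[0,0,0]], rot=[[0,0,0],[0,0,0],[0,0,0]])

```text
clock: 9.58
eef_pos: [444.0, 252.8, 1.9]
tcp_rot: [3.141, 0.0, -3.079]
contact_force: [-1.2, -3.5, 11.3]
opening: 0.633
grasp_force: 39.8
```

play_rows(dp=[[0,0,-0.3],[0,0,-1.0],[0,0,-1.9],[0,0,-2.8],[0,0,-3.7]], rot=[[0,0,0],[0,0,0],[0,0,0],[0,0,0],[0,0,0]])

```text
clock: 10.0
eef_pos: [442.8, 252.3, 150.2]
tcp_rot: [-3.142, -0.002, -3.079]
contact_force: [0.6, 0.2, -4.1]
opening: 0.632
grasp_force: 43.9
```

play_rows(dp=[[0,0,-0.7],[0,0,-0.7],[0,0,-0.7]], rot=[[0,0,0],[0,0,0],[0,0,0]])

```text
clock: 10.25
eef_pos: [444.2, 253.1, 178.2]
tcp_rot: [3.14, 0.002, -3.079]
contact_force: [-0.3, 0.5, -4.2]
opening: 0.637
grasp_force: 44.1
```

```bash
python3 snap.py i; python3 go.py 540.3 -4 200 -3.0786
python3 - <<'E'
from h import *
f=dict(np.load("w_i.npz",allow_pickle=True)); s=f.pop("s").item()
h=cv2.cvtColor(f["color"],cv2.COLOR_RGB2HSV); m=((h[...,1]<50)&(h[...,2]>70)).astype(np.uint8); m[:, :240]=0;m[:,400:]=0
for k in cv2.findContours(m,cv2.RETR_EXTERNAL,cv2.CHAIN_APPROX_NONE)[0]:
    if cv2.contourArea(k)>1000: e=cv2.fitEllipse(cv2.convexHull(k)); print(np.round(e[0],1),np.round(e[1],1),tool(f,e[0],-12.),cv2.boundingRect(k))
cv2.imwrite("pics/i_c.png",f["color"][100:400,120:520,::-1])
E
```

```text
clock 10.3 eef [443.1 252.5 176.4] [ 3.1412e+00 -1.1000e-03 -3.0787e+00] F [-0.8  0.4 -3.5] open 0.631
dp [-2.022 -6.551 -0.594] rot [ 0.004 -0.01  -0.001]
[318.  261.3] [105.6 108.2] [  2.6  -0.5 -12. ] (265, 209, 108, 105)
```

play_rows(dp=[[-0.25,-0.8,-0.1],[-0.55,-1.7,-0.2],[-0.85,-2.6,-0.2],[-1.1,-3.5,-0.2],[-1.4,-4.4,-0.2]], rot=[[0,0,0],[0,0,0],[0,0,0],[0,0,0],[0,0,0]])

```text
clock: 10.72
eef_pos: [508.9, 78.6, 182.0]
tcp_rot: [-3.141, -0.006, -3.078]
contact_force: [1.0, 1.0, -2.9]
opening: 0.632
grasp_force: 44.1
```

play_rows(dp=[[-0.3,-0.9,0],[-0.6,-1.8,0.4],[-0.69,-2.14,1.0],[-0.69,-2.14,1.6],[-0.69,-2.14,1.7]], rot=[[0,0,0],[0,0,0],[0,0,0],[0,0,0],[0,0,0]])

```text
clock: 11.13
eef_pos: [539.2, -4.5, 110.6]
tcp_rot: [3.141, -0.011, -3.081]
contact_force: [-1.8, 0.3, -2.7]
opening: 0.626
grasp_force: 44.1
```

play_rows(dp=[[0,0,0],[0,0,0],[0,0,0]], rot=[[0,0,0],[0,0,0],[0,0,0]])

```text
clock: 11.38
eef_pos: [543.4, -2.6, 116.7]
tcp_rot: [-3.142, -0.001, -3.078]
contact_force: [0.2, -0.2, -4.3]
opening: 0.629
grasp_force: 44.1
```

```bash
python3 snap.py j; python3 go.py 542.9 -3.3 80 -3.0786
python3 - <<'E'
from h import *
f=dict(np.load("w_j.npz",allow_pickle=True)); s=f.pop("s").item(); z=s["eef_pos"][2]-94
d=dict(np.load("w_d.npz",allow_pickle=True)); print(s["eef_pos"],d["s"].item()["eef_pos"])
# base screws (dark discs) as in view d; symmetric about pocket axis line
g=cv2.cvtColor(f["color"],cv2.COLOR_RGB2GRAY); cv2.imwrite("pics/j_c.png",cv2.resize(f["color"][100:360,180:460,::-1],None,fx=2.1,fy=2.1))
E
```

```text
clock 11.4333 eef [543.7  -2.6 117. ] [-3.1414e+00 -5.0000e-04 -3.0777e+00] F [-0.6 -0.4 -2.7] open 0.631
dp [ 0.019 -0.015  0.925] rot [-0.001 -0.004  0.009]
[543.44137983  -2.63938135 116.7211889 ] [544.49327993  -1.0697384  111.14645791]
```

View pics/j_c.png

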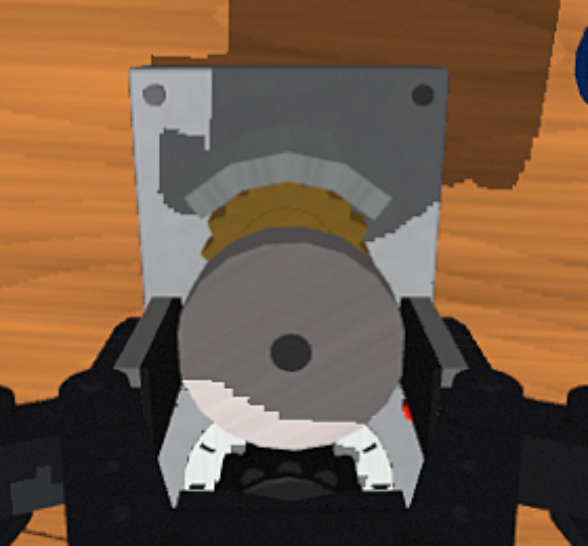

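The coin is held level, with its hub at crop (291,352). The rig's symmetry line is at crop column 288, so the correction needed is about 0.8 mm; the star is visible seated in the pocket. I'm inserting the coin now.

play_rows(dp=[[0.02,-0.018,0.2],[0.02,-0.018,0.4],[0.02,-0.018,0.6],[0.02,-0.018,0.8],[0.02,-0.018,0.9]], rot=[[0,0,0],[0,0,0],[0,0,0],[0,0,0],[0,0,0]])

```text
clock: 11.85
eef_pos: [541.4, -4.0, 78.5]
tcp_rot: [3.142, -0.004, -3.079]
contact_force: [0.6, -0.1, -2.9]
opening: 0.629
grasp_force: 44.2
```

play_rows(dp=[[0,0,0],[0,0,0]], rot=[[0,0,0],[0,0,0]])

```text
clock: 12.02
eef_pos: [542.0, -4.1, 79.5]
tcp_rot: [3.142, -0.003, -3.079]
contact_force: [0.2, 0.2, -3.0]
opening: 0.629
grasp_force: 44.2
```

```bash
python3 go.py 542.9 -3.3 76 -3.0786
```

```text
clock 12.0167 eef [542.   -4.1  79.5] [ 3.1416e+00 -3.0000e-03 -3.0788e+00] F [ 0.2  0.2 -3. ] open 0.629
dp [-0.025  0.018  0.087] rot [ 0.    -0.028 -0.002]
```

play_rows(dp=[[-0.015,0.01,0.03],[-0.015,0.01,0.06],[-0.015,0.01,0.075],[-0.015,0.01,0.075]], rot=[[0,0,0],[0,0,0],[0,0,0],[0,0,0]])

```text
clock: 12.35
eef_pos: [542.8, -3.6, 77.0]
tcp_rot: [-3.142, -0.002, -3.079]
contact_force: [-0.8, 0.3, -2.5]
opening: 0.633
grasp_force: 44.2
```

play_rows(dp=[[0,0,0.015],[0,0,0.015]], rot=[[0,0,0],[0,0,0]])

```text
clock: 12.52
eef_pos: [542.8, -3.6, 76.4]
tcp_rot: [-3.142, -0.002, -3.079]
contact_force: [-0.6, 0.4, -3.1]
opening: 0.628
grasp_force: 44.2
```

play_rows(dp=[[0,0,0.015],[0,0,0.015]], rot=[[0,0,0],[0,0,0]])

```text
clock: 12.68
eef_pos: [542.9, -3.6, 76.0]
tcp_rot: [-3.142, -0.002, -3.079]
contact_force: [-2.0, 0.1, 1.4]
opening: 0.632
grasp_force: 44.7
```

play_rows(dp=[[0,0,0],[0,0,0],[0,0,0],[0,0,0]], rot=[[0,0,0],[0,0,0],[0,0,0],[0,0,0]], fingers=0.85)

```text
clock: 13.02
eef_pos: [543.1, -3.6, 75.9]
tcp_rot: [-3.141, -0.001, -3.079]
contact_force: [0.5, 0.3, -1.1]
opening: 0.849
grasp_force: 0.0
```

play_rows(dp=[[0,0,-0.4],[0,0,-1.2],[0,0,-2.1],[0,0,-3.0],[0,0,-3.0]], rot=[[0,0,0],[0,0,0],[0,0,0],[0,0,0],[0,0,0]])

```text
clock: 13.43
eef_pos: [546.9, -3.6, 202.5]
tcp_rot: [-3.141, 0.008, -3.079]
contact_force: [1.0, 0.7, -0.3]
opening: 0.85
grasp_force: 0.0
```

play_rows(dp=[[0,0,0],[0,0,0]], rot=[[0,0,0],[0,0,0]], fingers=1.0)

```text
clock: 13.6
eef_pos: [542.8, -3.6, 195.5]
tcp_rot: [-3.141, -0.002, -3.079]
contact_force: [0.8, -0.9, -0.7]
opening: 0.995
grasp_force: 0.0
```

```bash
python3 snap.py k; python3 go.py 443 -267.5 200 -3.0786
python3 - <<'E'
from h import *
f=dict(np.load("w_k.npz",allow_pickle=True)); s=f.pop("s").item(); z=s["eef_pos"][2]
g=cv2.cvtColor(f["color"],cv2.COLOR_RGB2GRAY)
sub=g[140:240,270:370]; m=(sub<75).astype(np.uint8)
for b in blobs(m,15,150): 
    c=b[0]+[270,140]; print(c,b[1].tolist(),"coin-top z88:",tool(f,c,z-88))
print(s["eef_pos"],"pocket tool",Ro.from_euler('xyz',s["tcp_rot"]).inv().apply(np.array([540.3,-4,94])-s["eef_pos"]).round(1))
E
```

```text
clock 13.65 eef [542.3  -3.6 194.7] [ 3.1416 -0.0036 -3.0788] F [-0.8  0.7  0.5] open 1.003
dp [ 2.891 -6.428 -0.122] rot [ 0.    -0.034 -0.002]
[288.03 145.68] [0, 0, 32, 14, 72] coin-top z88: [ 49.3 -26.1 107.5]
[365.66 141.62] [92, 0, 8, 5, 32] coin-top z88: [ 52.7  39.9 107.5]
[277.76 169.29] [0, 27, 17, 5, 34] coin-top z88: [ 29.1 -35.6 107.5]
[319.6 199.6] [45, 58, 10, 5, 25] coin-top z88: [  1.7   0.8 107.5]
[317.2  227.14] [18, 77, 60, 18, 147] coin-top z88: [-24.6  -1.4 107.5]
[282.85 237.89] [0, 96, 28, 4, 79] coin-top z88: [-35.2 -33.4 107.5]
[354.64 237.99] [69, 96, 31, 4, 84] coin-top z88: [-35.4  33.5 107.5]
[542.77304883  -3.61730908 195.47718607] pocket tool [  2.3  -0.2 101.5]
```

play_rows(dp=[[0.4,-0.9,0],[0.8,-1.8,0],[1.2,-2.7,0],[1.6,-3.6,0],[2.0,-4.5,0]], rot=[[0,0,0],[0,0,0],[0,0,0],[0,0,0],[0,0,0]])

```text
clock: 14.07
eef_pos: [472.7, -189.3, 194.3]
tcp_rot: [3.14, -0.005, -3.078]
contact_force: [0.7, -1.1, 0.7]
opening: 0.998
grasp_force: 0.0
```

play_rows(dp=[[0.4,-0.9,0.5],[0.89,-1.8,1.3],[0.89,-1.92,2.2],[0.89,-1.92,2.8],[0.89,-1.92,2.8]], rot=[[0,0,0],[0,0,0],[0,0,0],[0,0,0],[0,0,0]])

```text
clock: 14.48
eef_pos: [438.7, -265.7, 77.8]
tcp_rot: [3.135, -0.011, -3.081]
contact_force: [-0.8, 0.7, -1.1]
opening: 0.999
grasp_force: 0.0
```

play_rows(dp=[[0,0,0],[0,0,0],[0,0,0]], rot=[[0,0,0],[0,0,0],[0,0,0]])

```text
clock: 14.73
eef_pos: [444.8, -267.2, 85.5]
tcp_rot: [-3.14, -0.0, -3.078]
contact_force: [-0.0, 0.2, 0.3]
opening: 1.001
grasp_force: 0.0
```

```bash
python3 snap.py l; python3 go.py 443 -267.5 2 -3.0786
python3 - <<'E'
from h import *
f=dict(np.load("w_l.npz",allow_pickle=True)); s=f.pop("s").item(); z=s["eef_pos"][2]
h=cv2.cvtColor(f["color"],cv2.COLOR_RGB2HSV); m=((h[...,1]<70)&(h[...,2]>60)).astype(np.uint8); m=cv2.morphologyEx(m,cv2.MORPH_CLOSE,np.ones((5,5))); m[:, :230]=0;m[:,410:]=0
for k in cv2.findContours(m,cv2.RETR_EXTERNAL,cv2.CHAIN_APPROX_NONE)[0]:
    if cv2.contourArea(k)>1000: e=cv2.fitEllipse(cv2.convexHull(k)); print(np.round(e[0],1),np.round(e[1],1),cv2.boundingRect(k),"shoulder",tool(f,e[0],z-14),plane(f,e[0],14,s))
cv2.imwrite("pics/l_c.png",f["color"][80:400,120:520,::-1])
E
```

```text
clock 14.7833 eef [ 444.9 -267.2   85.6] [-3.1400e+00  2.0000e-04 -3.0777e+00] F [0.1 0.1 0.4] open 0.999
dp [0.047 0.    2.091] rot [-0.015  0.002  0.009]
[318.8 208.7] [70.3 71.1] (284, 173, 71, 72) shoulder [ 4.3  0.1 71.5] [ 440.4963122  -267.48977189   14.        ]
```

View pics/l_c.png

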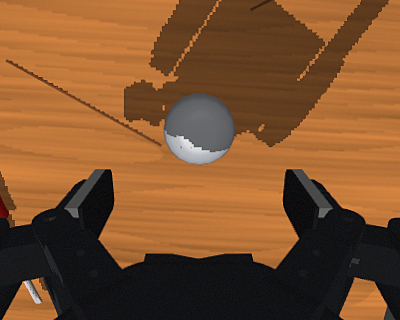

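The dome is at (319,209) in full pixels, dome up and between the fingers.

play_rows(dp=[[0.075,0,0.6],[0.075,0,1.2],[0.075,0,1.8],[0.075,0,2.1],[0.075,0,2.1]], rot=[[0,0,0],[-0.015,0,0.01],[-0.015,0,0.01],[-0.015,0,0.01],[-0.015,0,0.01]])

```text
clock: 15.2
eef_pos: [439.8, -266.5, -1.1]
tcp_rot: [3.139, -0.004, -3.079]
contact_force: [-1.3, -1.1, -0.0]
opening: 1.001
grasp_force: 0.0
```

play_rows(dp=[[0,0,0],[0,0,0],[0,0,0],[0,0,0],[0,0,0]], rot=[[0,0,0],[0,0,0],[0,0,0],[0,0,0],[0,0,0]], fingers=0.0)

```text
clock: 15.62
eef_pos: [441.5, -267.9, 1.9]
tcp_rot: [3.142, 0.0, -3.08]
contact_force: [-1.1, 2.6, 9.0]
opening: 0.635
grasp_force: 40.2
```

play_rows(dp=[[0,0,0],[0,0,0],[0,0,0]], rot=[[0,0,0],[0,0,0],[0,0,0]])

```text
clock: 15.87
eef_pos: [441.4, -267.9, 1.9]
tcp_rot: [3.142, 0.0, -3.08]
contact_force: [-1.6, 2.0, 9.0]
opening: 0.635
grasp_force: 40.2
```

play_rows(dp=[[0,0,-0.3],[0,0,-1.0],[0,0,-1.9],[0,0,-2.8],[0,0,-3.7]], rot=[[0,0,0],[0,0,0],[0,0,0],[0,0,0],[0,0,0]])

```text
clock: 16.28
eef_pos: [440.4, -267.5, 151.0]
tcp_rot: [3.141, -0.001, -3.08]
contact_force: [0.3, -1.2, -1.8]
opening: 0.63
grasp_force: 43.0
```

play_rows(dp=[[0,0,-0.9],[0,0,-0.9],[0,0,-0.9]], rot=[[0,0,0],[0,0,0],[0,0,0]])

```text
clock: 16.53
eef_pos: [442.1, -268.5, 187.5]
tcp_rot: [-3.139, 0.003, -3.08]
contact_force: [-0.6, 1.1, -1.6]
opening: 0.631
grasp_force: 43.0
```

```bash
python3 snap.py m; python3 go.py 542.9 -3.3 185 -3.0786
python3 - <<'E'
from h import *
f=dict(np.load("w_m.npz",allow_pickle=True)); s=f.pop("s").item()
h=cv2.cvtColor(f["color"],cv2.COLOR_RGB2HSV); m=((h[...,1]<70)&(h[...,2]>60)).astype(np.uint8); m=cv2.morphologyEx(m,cv2.MORPH_OPEN,np.ones((5,5))); m[:, :255]=0;m[:,385:]=0
for k in cv2.findContours(m,cv2.RETR_EXTERNAL,cv2.CHAIN_APPROX_NONE)[0]:
    if cv2.contourArea(k)>800: e=cv2.fitEllipse(cv2.convexHull(k)); b=cv2.boundingRect(k); print(np.round(e[0],1),np.round(e[1],1),b,tool(f,e[0],-12),"upper edge z+2",tool(f,(318,b[1]),2),"z-12",tool(f,(318,b[1]),-12),"low",tool(f,(318,b[1]+b[3]),-12))
f=dict(np.load("w_i.npz",allow_pickle=True)); print("coin up",tool(f,(318,209),-12),tool(f,(318,314),-12))
E
```

```text
clock 16.5833 eef [ 441.  -267.8  185.5] [-3.1415e+00  1.0000e-04 -3.0798e+00] F [-1.  -0.7 -1.7] open 0.631
dp [-2.952  6.442  0.012] rot [-0.     0.001 -0.012]
[321. 266.] [106.1 121.9] (265, 208, 107, 114) [ -0.1   1.  -12. ] upper edge z+2 [26.  -0.5  2. ] z-12 [ 30.2  -0.5 -12. ] low [-33.4  -0.6 -12. ]
coin up [ 29.7  -0.5 -12. ] [-28.4  -0.6 -12. ]
```

```bash
python3 - <<'E'
from h import *
for n,r0,r1,z in(("l",165,182,85.6),("m",198,230,1.9),("i",200,232,1.9)):
    f=dict(np.load(f"w_{n}.npz",allow_pickle=True)); s=f.pop("s").item()
    print(n,[tuple(int(v) for v in f["color"][r,318]) for r in range(r0,r1,2 if n!="l" else 1)])
f=dict(np.load("w_l.npz",allow_pickle=True)); print("L upper base",tool(f,(318,173),85.6),"shoulder",tool(f,(318,173),71.6))
f=dict(np.load("w_m.npz",allow_pickle=True)); s=f.pop("s").item()
for r in(206,208,211,214,218,220): print(r,tool(f,(318,r),1.9)[0],tool(f,(318,r),-12.1)[0])
E
```

```text
l [(104, 64, 32), (103, 65, 32), (105, 66, 34), (103, 63, 31), (105, 67, 32), (104, 66, 34), (101, 62, 32), (102, 59, 24), (82, 71, 69), (73, 78, 82), (76, 78, 81), (77, 79, 82), (81, 82, 86), (84, 86, 90), (89, 90, 93), (94, 96, 99), (97, 99, 101)]
m [(186, 114, 56), (184, 115, 56), (175, 108, 51), (170, 107, 51), (190, 115, 53), (76, 77, 79), (75, 75, 80), (79, 80, 82), (79, 79, 83), (81, 83, 85), (87, 88, 89), (91, 93, 96), (95, 96, 97), (99, 99, 103), (98, 99, 103), (99, 101, 104)]
i [(199, 124, 62), (180, 112, 55), (186, 114, 54), (186, 115, 54), (109, 85, 73), (77, 74, 75), (81, 77, 77), (76, 74, 73), (112, 107, 108), (113, 106, 104), (110, 104, 104), (115, 110, 108), (111, 106, 106), (110, 105, 104), (112, 105, 105), (113, 107, 107)]
L upper base [29.6 -0.6 85.6] shoulder [32.1 -0.6 71.6]
206 27.1 31.2
208 26.0 30.3
211 24.4 28.8
214 22.7 27.3
218 20.5 25.3
220 19.4 24.3
```

```bash
python3 - <<'E'
from h import *
f=dict(np.load("w_j.npz",allow_pickle=True)); s=f.pop("s").item(); z=s["eef_pos"][2]-94
jc=lambda u,v:(u/2.1+180-.25,v/2.1+100-.25)
print(s["eef_pos"],"j pocket x",tool(f,jc(288,153),z)-[38.5,0,0],tool(f,jc(288,184),z)-[30.5,0,0])
f=dict(np.load("w_e.npz",allow_pickle=True)); print("e eef",f["s"].item()["eef_pos"])
f=dict(np.load("w_k.npz",allow_pickle=True)); s=f.pop("s").item(); z=s["eef_pos"][2]; print("k eef",s["eef_pos"])
for r in range(146,250): 
    c=f["color"][r,312:325].mean(0).astype(int); print(r,tuple(int(v) for v in c),tool(f,(318,r),z-88)[0],tool(f,(318,r),z-94)[0])
E
```

```text
[543.44137983  -2.63938135 116.7211889 ] j pocket x [ 2.4 -1.1 22.7] [ 1.7 -1.2 22.7]
e eef [543.19256448  -4.13368677 199.88627442]
k eef [542.77304883  -3.61730908 195.47718607]
146 (75, 76, 77) 49.0 49.5
147 (75, 77, 78) 48.2 48.7
148 (76, 77, 79) 47.3 47.9
149 (75, 76, 78) 46.5 47.0
150 (75, 78, 78) 45.6 46.2
151 (77, 80, 79) 44.8 45.4
152 (77, 80, 79) 43.9 44.6
153 (76, 80, 78) 43.1 43.7
154 (77, 80, 78) 42.2 42.9
155 (77, 80, 78) 41.4 42.1
156 (75, 78, 76) 40.5 41.2
157 (81, 84, 82) 39.7 40.4
158 (103, 106, 104) 38.8 39.5
159 (114, 117, 115) 37.9 38.7
160 (113, 117, 115) 37.1 37.9
161 (112, 116, 114) 36.2 37.0
162 (111, 115, 114) 35.4 36.2
163 (112, 115, 113) 34.5 35.3
164 (111, 115, 113) 33.6 34.5
165 (111, 115, 114) 32.8 33.6
166 (112, 117, 118) 31.9 32.8
167 (107, 104, 97) 31.0 31.9
168 (95, 77, 46) 30.1 31.1
169 (99, 70, 18) 29.3 30.2
170 (89, 72, 48) 28.4 29.4
171 (71, 68, 66) 27.5 28.5
172 (71, 68, 69) 26.6 27.7
173 (98, 94, 93) 25.8 26.8
174 (106, 101, 100) 24.9 26.0
175 (103, 98, 97) 24.0 25.1
176 (103, 98, 97) 23.1 24.2
177 (103, 98, 98) 22.2 23.4
178 (103, 98, 98) 21.
[... 1434 characters left out ...]
-22.2
228 (222, 213, 210) -25.4 -23.1
229 (225, 215, 213) -26.4 -24.1
230 (224, 213, 211) -27.4 -25.0
231 (148, 142, 140) -28.4 -26.0
232 (73, 75, 74) -29.4 -27.0
233 (62, 65, 64) -30.3 -27.9
234 (113, 117, 114) -31.3 -28.9
235 (213, 220, 217) -32.3 -29.9
236 (230, 235, 233) -33.3 -30.9
237 (227, 231, 229) -34.3 -31.8
238 (225, 230, 228) -35.3 -32.8
239 (225, 230, 227) -36.3 -33.8
240 (226, 230, 228) -37.3 -34.8
241 (231, 235, 232) -38.4 -35.8
242 (222, 227, 224) -39.4 -36.7
243 (132, 136, 134) -40.4 -37.7
244 (77, 78, 79) -41.4 -38.7
245 (114, 115, 117) -42.4 -39.7
246 (118, 120, 121) -43.4 -40.7
247 (151, 153, 155) -44.5 -41.7
248 (101, 102, 104) -45.5 -42.7
249 (191, 197, 193) -46.5 -43.7
```

```bash
python3 go.py 539.6 -3.7 185 -3.0786
```

```text
clock 16.5833 eef [ 441.  -267.8  185.5] [-3.1415e+00  1.0000e-04 -3.0798e+00] F [-1.  -0.7 -1.7] open 0.631
dp [-2.869  6.437  0.012] rot [-0.     0.001 -0.012]
```

play_rows(dp=[[-0.4,0.9,0],[-0.8,1.8,0],[-1.2,2.7,0],[-1.6,3.6,0],[-2.0,4.5,0]], rot=[[0,0,0],[0,0,0],[0,0,0],[0,0,0],[0,0,0]])

```text
clock: 17.0
eef_pos: [508.5, -81.2, 182.7]
tcp_rot: [3.139, -0.005, -3.08]
contact_force: [0.8, -0.1, -1.5]
opening: 0.627
grasp_force: 43.0
```

play_rows(dp=[[-0.4,0.9,0],[-0.85,1.7,0.3],[-0.85,1.94,0.9],[-0.85,1.94,1.5],[-0.85,1.94,1.5]], rot=[[0,0,0],[0,0,0],[0,0,0],[0,0,-0.01],[0,0,-0.01]])

```text
clock: 17.42
eef_pos: [534.3, -2.3, 118.9]
tcp_rot: [3.139, -0.012, -3.077]
contact_force: [-1.4, -0.0, -1.9]
opening: 0.625
grasp_force: 43.0
```

play_rows(dp=[[0,0,0],[0,0,0],[0,0,0],[0,0,0]], rot=[[0,0,0],[0,0,0],[0,0,0],[0,0,0]])

```text
clock: 17.75
eef_pos: [539.2, -4.0, 125.4]
tcp_rot: [3.14, -0.0, -3.08]
contact_force: [-0.2, 0.5, -1.3]
opening: 0.631
grasp_force: 43.1
```

```bash
python3 snap.py n; python3 go.py 539.6 -3.7 94 -3.0786; python3 - <<'E'
from h import *
f=dict(np.load("w_n.npz",allow_pickle=True)); s=f.pop("s").item(); z=s["eef_pos"][2]; print(s["eef_pos"])
for r in range(150,232,2): 
    c=f["color"][r,312:323].mean(0).astype(int); print(r,tuple(int(v) for v in c),tool(f,(318,r),z-94)[0],tool(f,(318,r),1.9)[0])
E
```

```text
clock 17.8 eef [539.2  -4.  125.3] [ 3.1403e+00 -2.0000e-04 -3.0797e+00] F [ 0.1  0.3 -1.2] open 0.632
dp [-0.012  0.005  0.782] rot [ 0.013 -0.002 -0.01 ]
[539.22436496  -4.01056271 125.35348372]
150 (84, 85, 87) 53.0 55.8
152 (83, 85, 86) 51.8 54.9
154 (83, 84, 86) 50.6 53.9
156 (84, 85, 87) 49.4 52.9
158 (84, 85, 87) 48.3 51.9
160 (84, 85, 87) 47.1 50.9
162 (84, 86, 87) 45.9 49.9
164 (86, 89, 88) 44.7 48.9
166 (86, 89, 88) 43.4 47.9
168 (86, 90, 88) 42.2 46.9
170 (87, 90, 88) 41.0 45.9
172 (86, 89, 88) 39.8 44.9
174 (86, 89, 88) 38.6 43.9
176 (86, 89, 87) 37.3 42.9
178 (124, 128, 126) 36.1 41.8
180 (124, 129, 127) 34.9 40.8
182 (124, 128, 126) 33.6 39.8
184 (125, 129, 127) 32.4 38.7
186 (124, 128, 126) 31.1 37.7
188 (125, 129, 128) 29.9 36.7
190 (124, 113, 94) 28.6 35.6
192 (91, 77, 64) 27.3 34.6
194 (80, 77, 77) 26.1 33.5
196 (81, 77, 77) 24.8 32.4
198 (115, 110, 110) 23.5 31.4
200 (113, 108, 107) 22.2 30.3
202 (113, 108, 107) 20.9 29.2
204 (114, 109, 108) 19.6 28.2
206 (117, 112, 110) 18.3 27.1
208 (75, 76, 79) 17.0 26.0
210 (76, 78, 80) 15.7 24.9
212 (78, 79, 82) 14.4 23.8
214 (79, 80, 83) 13.1 22.7
216 (81, 82, 85) 11.7 21.6
218 (86, 88, 90) 10.4 20.5
220 (91, 93, 96) 9.1 19.4
222 (97, 98, 100) 7.7 18.3
224 (100, 102, 105) 6.4 17.2
226 (101, 102, 105) 5.0 16.0
228 (101, 104, 107) 3.7 14.9
230 (102, 104, 107) 2.3 13.8
```

Dome and pocket centres agree within 0.5 mm, so I'm lowering it.

play_rows(dp=[[0,0.005,0.25],[0,0.005,0.5],[0,0.005,0.7],[0,0.005,0.78],[0,0.005,0.78]], rot=[[0.01,0,0],[0.01,0,0],[0.01,0,0],[0.01,0,0],[0.01,0,0]])

```text
clock: 18.22
eef_pos: [537.8, -3.2, 91.6]
tcp_rot: [3.141, -0.004, -3.079]
contact_force: [0.6, -0.5, -1.0]
opening: 0.63
grasp_force: 43.0
```

play_rows(dp=[[0,0,0.03],[0,0,0.06],[0,0,0.06]], rot=[[0,0,0],[0,0,0],[0,0,0]])

```text
clock: 18.47
eef_pos: [538.3, -3.1, 90.4]
tcp_rot: [3.141, -0.002, -3.079]
contact_force: [0.5, -0.6, -0.6]
opening: 0.626
grasp_force: 43.0
```

```bash
python3 go.py 539.6 -3.7 90 -3.0786
```

```text
clock 18.4667 eef [538.3  -3.1  90.4] [ 3.1411e+00 -2.4000e-03 -3.0788e+00] F [ 0.5 -0.6 -0.6] open 0.626
dp [-0.031 -0.016  0.011] rot [ 0.005 -0.023 -0.002]
```

play_rows(dp=[[-0.025,-0.01,0.005],[-0.025,-0.01,0.01],[-0.025,-0.01,0.015]], rot=[[0,-0.02,0],[0,-0.02,0],[0,-0.02,0]])

```text
clock: 18.72
eef_pos: [539.6, -3.5, 90.1]
tcp_rot: [3.141, 0.0, -3.079]
contact_force: [-0.1, 0.7, -0.8]
opening: 0.627
grasp_force: 43.1
```

play_rows(dp=[[0,0,0.01],[0,0,0.01]], rot=[[0,0,0],[0,0,0]])

```text
clock: 18.88
eef_pos: [539.6, -3.5, 89.8]
tcp_rot: [3.141, 0.0, -3.079]
contact_force: [-0.6, -0.5, 2.3]
opening: 0.636
grasp_force: 43.4
```

play_rows(dp=[[0,0,0],[0,0,0],[0,0,0],[0,0,0]], rot=[[0,0,0],[0,0,0],[0,0,0],[0,0,0]], fingers=0.85)

```text
clock: 19.22
eef_pos: [539.4, -3.5, 89.5]
tcp_rot: [3.141, 0.0, -3.079]
contact_force: [-0.1, 0.2, -0.1]
opening: 0.851
grasp_force: 0.0
```

play_rows(dp=[[0,0,-0.3],[0,0,-0.8],[0,0,-1.3],[0,0,-1.5],[0,0,-1.5]], rot=[[0,0,0],[0,0,0],[0,0,0],[0,0,0],[0,0,0]])

```text
clock: 19.63
eef_pos: [540.8, -3.6, 151.3]
tcp_rot: [3.141, 0.004, -3.079]
contact_force: [0.4, -0.9, 0.3]
opening: 0.851
grasp_force: 0.0
```

play_rows(dp=[[0,0,0],[0,0,0],[0,0,0]], rot=[[0,0,0],[0,0,0],[0,0,0]])

```text
clock: 19.88
eef_pos: [538.6, -3.5, 148.3]
tcp_rot: [3.141, -0.002, -3.079]
contact_force: [-0.3, -0.5, 0.1]
opening: 0.85
grasp_force: 0.0
```

```bash
python3 snap.py o; python3 go.py 541.3 -3.7 116 -3.0786; python3 - <<'E'
from h import *
f=dict(np.load("w_o.npz",allow_pickle=True)); s=f.pop("s").item(); z=s["eef_pos"][2]; print(s["eef_pos"])
h=cv2.cvtColor(f["color"],cv2.COLOR_RGB2HSV)
for r in range(170,300,3): 
    c=f["color"][r,313:324].mean(0).astype(int); print(r,tuple(int(v) for v in c),"rim",tool(f,(318,r),z-94)[0],"sh",tool(f,(318,r),z-102)[0])
E
```

```text
clock 19.9333 eef [538.7  -3.5 148.4] [ 3.1410e+00 -1.8000e-03 -3.0788e+00] F [ 0.7  0.1 -0.4] open 0.853
dp [-0.065 -0.009  0.811] rot [ 0.006 -0.017 -0.002]
[538.62974639  -3.52176479 148.33271041]
170 (81, 83, 82) rim 37.2 sh 38.5
173 (120, 124, 122) rim 35.1 sh 36.5
176 (120, 123, 122) rim 33.0 sh 34.5
179 (119, 123, 121) rim 30.9 sh 32.5
182 (119, 126, 127) rim 28.8 sh 30.5
185 (94, 77, 52) rim 26.7 sh 28.5
188 (75, 77, 79) rim 24.6 sh 26.4
191 (83, 84, 86) rim 22.4 sh 24.4
194 (93, 95, 98) rim 20.3 sh 22.3
197 (96, 98, 101) rim 18.1 sh 20.2
200 (99, 100, 104) rim 15.9 sh 18.1
203 (101, 103, 106) rim 13.7 sh 16.0
206 (104, 106, 109) rim 11.5 sh 13.9
209 (107, 109, 112) rim 9.3 sh 11.8
212 (108, 110, 113) rim 7.0 sh 9.6
215 (104, 106, 110) rim 4.8 sh 7.4
218 (103, 104, 107) rim 2.5 sh 5.3
221 (101, 103, 107) rim 0.3 sh 3.1
224 (102, 103, 106) rim -2.0 sh 0.9
227 (101, 102, 106) rim -4.3 sh -1.3
230 (100, 102, 105) rim -6.7 sh -3.6
233 (100, 102, 105) rim -9.0 sh -5.8
236 (100, 102, 105) rim -11.4 sh -8.0
239 (100, 101, 105) rim -13.7 sh -10.3
242 (99, 101, 105) rim -16.1 sh -12.6
245 (92, 93, 96) rim -18.5 sh -14.9
248 (136, 138, 141) rim -20.9 sh -17.2
251 (198, 201, 206) rim -23.3 sh -19.5
254 (186, 189, 193) rim -25.8 sh -21.9
257 (177, 180, 185) rim -28.3 sh -24.3
260 (170, 173, 177) rim -30.7 sh -26.6
263 (140, 143, 148) rim -33.2 sh -29.0
266 (230, 234, 231) rim -35.7 sh -31.4
269 (229, 233, 230) rim -38.3 sh -33.9
272 (235, 239, 236) rim -40.8 sh -36.3
275 (229, 234, 231) rim -43.4 sh -38.8
278 (226, 230, 227) rim -46.0 sh -41.3
281 (225, 230, 226) rim -48.6 sh -43.7
284 (152, 157, 154) rim -51.2 sh -46.3
287 (95, 97, 95) rim -53.8 sh -48.8
290 (25, 26, 26) rim -56.5 sh -51.4
293 (11, 11, 11) rim -59.2 sh -53.9
296 (10, 12, 12) rim -61.9 sh -56.5
299 (9, 9, 11) rim -64.6 sh -59.1
```

play_rows(dp=[[-0.065,0,0],[-0.065,0,0],[-0.065,0,0],[-0.065,0,0],[-0.065,0,0]], rot=[[0,-0.01,0],[0,-0.01,0],[0,-0.01,0],[0,-0.01,0],[0,-0.01,0]], fingers=0.0)

```text
clock: 20.35
eef_pos: [542.0, -3.4, 149.4]
tcp_rot: [3.141, 0.001, -3.079]
contact_force: [0.0, -0.5, -0.4]
opening: 0.139
grasp_force: 0.0
```

play_rows(dp=[[0,0,0],[0,0,0.2],[0,0,0.4],[0,0,0.6],[0,0,0.7]], rot=[[0,0,0],[0,0,0],[0,0,0],[0,0,0],[0,0,0]])

```text
clock: 20.77
eef_pos: [541.2, -3.3, 119.9]
tcp_rot: [3.141, -0.001, -3.079]
contact_force: [-0.1, -0.3, -0.2]
opening: 0.001
grasp_force: 0.0
```

play_rows(dp=[[0,0,0],[0,0,0],[0,0,0]], rot=[[0,0,0],[0,0,0],[0,0,0]])

```text
clock: 21.02
eef_pos: [542.2, -3.4, 121.6]
tcp_rot: [3.141, 0.001, -3.079]
contact_force: [-0.6, 0.9, 0.8]
opening: 0.006
grasp_force: 0.0
```

```bash
python3 go.py 541.3 -3.7 114 -3.0786
```

```text
clock 21.0167 eef [542.2  -3.4 121.6] [ 3.1412e+00  1.1000e-03 -3.0787e+00] F [-0.6  0.9  0.8] open 0.006
dp [ 0.023 -0.007  0.189] rot [ 0.004  0.01  -0.001]
```

Now I'm pressing in small steps and watching force and height.

play_rows(dp=[[0.015,-0.005,0.05],[0.015,-0.005,0.1],[0.015,-0.005,0.15],[0.015,-0.005,0.19],[0.015,-0.005,0.19]], rot=[[0,0.01,0],[0,0.01,0],[0,0.01,0],[0,0.01,0],[0,0.01,0]])

```text
clock: 21.43
eef_pos: [541.3, -3.6, 113.6]
tcp_rot: [3.141, -0.0, -3.079]
contact_force: [-1.3, -0.3, -0.7]
opening: -0.002
grasp_force: 0.0
```

play_rows(dp=[[0,0,0.02],[0,0,0.04],[0,0,0.05],[0,0,0.05]], rot=[[0,0,0],[0,0,0],[0,0,0],[0,0,0]])

```text
clock: 21.77
eef_pos: [541.6, -3.6, 112.1]
tcp_rot: [3.141, 0.0, -3.079]
contact_force: [-0.3, -0.2, 3.0]
opening: -0.003
grasp_force: 1.6
```

play_rows(dp=[[0,0,0.03],[0,0,0.06],[0,0,0.09],[0,0,0.1],[0,0,0.1]], rot=[[0,0,0],[0,0,0],[0,0,0],[0,0,0],[0,0,0]])

```text
clock: 22.18
eef_pos: [541.6, -3.6, 108.0]
tcp_rot: [3.141, 0.0, -3.079]
contact_force: [-1.3, -0.2, 5.7]
opening: -0.001
grasp_force: 3.0
```

play_rows(dp=[[0,0,0.02],[0,0,0.04],[0,0,0.06],[0,0,0.06],[0,0,0.06]], rot=[[0,0,0],[0,0,0],[0,0,0],[0,0,0],[0,0,0]])

```text
clock: 22.6
eef_pos: [541.7, -3.6, 105.8]
tcp_rot: [3.141, 0.0, -3.079]
contact_force: [-2.4, -0.0, 7.9]
opening: -0.003
grasp_force: 3.8
```

play_rows(dp=[[0,0,0.01],[0,0,0.018],[0,0,0.018],[0,0,0.018],[0,0,0.018]], rot=[[0,0,0],[0,0,0],[0,0,0],[0,0,0],[0,0,0]])

```text
clock: 23.02
eef_pos: [541.7, -3.6, 105.2]
tcp_rot: [3.141, 0.0, -3.079]
contact_force: [-1.9, -0.9, 7.8]
opening: -0.0
grasp_force: 4.0
```

play_rows(dp=[[0,0,0],[0,0,0],[0,0,0],[0,0,0],[0,0,0]], rot=[[0,0,0],[0,0,0],[0,0,0],[0,0,0],[0,0,0]])

```text
clock: 23.43
eef_pos: [541.7, -3.6, 105.2]
tcp_rot: [3.141, 0.0, -3.079]
contact_force: [-2.0, -0.9, 7.8]
opening: -0.003
grasp_force: 4.0
```

```bash
python3 - <<'E'
from h import *
from rig import telemetry,optics
s=telemetry.sense(); f=optics.grab_frame("wrist"); z=s["eef_pos"][2]; print(s["eef_pos"],s["contact_force"])
for r in range(190,262,3): print(r,f["color"][r,313:324].mean(0).astype(int).tolist(),tool(f,(318,r),z-94)[0])
E
```

```text
[541.66985005  -3.58762346 105.18174498] [-2.01135654 -0.92968273  7.78457557]
190 [124, 128, 126] 33.4
193 [126, 130, 128] 31.7
196 [75, 76, 79] 30.0
199 [80, 81, 84] 28.3
202 [89, 91, 93] 26.6
205 [98, 100, 102] 24.9
208 [100, 102, 105] 23.2
211 [102, 104, 106] 21.4
214 [105, 106, 109] 19.7
217 [106, 109, 111] 17.9
220 [109, 112, 115] 16.1
223 [112, 114, 117] 14.4
226 [114, 116, 119] 12.6
229 [111, 112, 116] 10.8
232 [107, 109, 112] 8.9
235 [106, 107, 110] 7.1
238 [77, 78, 80] 5.3
241 [41, 40, 41] 3.4
244 [40, 40, 40] 1.5
247 [41, 41, 41] -0.3
250 [37, 36, 36] -2.2
253 [39, 38, 39] -4.1
256 [38, 38, 39] -6.0
259 [36, 35, 36] -8.0
```

```bash
python3 -c "
from rig import r
print(r.sign_off())"
```

```text
the job is handed in; nothing more can be done
None
```

I handed the job in with the star wheel, coin and dome cap stacked in the pocket and the shut fingers still pressing the cap. By fingertip height, the platen is down about 7.5–8 mm, with the push reading about 8 N; the sign-off returned no verdict, so I can't confirm the run passed.

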